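# Hold the dial angle gauge to its mark on a knotty stud

## Robot

A 7-joint arm with a two-finger parallel gripper is mounted at the origin on the work surface. World frame = base frame: x ahead of the robot, y to its left, z up, the work surface at z = 0. Lengths are in mm, angles in degrees, forces in N, time in s.
With the tool pointing down it reaches from about 400 to 900 mm from the base axis. Payload 5.5 kg.
Tool frame: the origin (TCP) lies at the very end of the fingers, on their centre line; the grasp point (between the pads) lies 19 mm behind it; z points along the fingers, y is the line along which they close (so a half turn about z gives the same grasp; the last joint's range is limited). The gripper opens to 92 mm and grips with 3 to 60 N. Pads are 19 mm wide; open, the fingers measure 130 mm over their backs; the gripper's body (75 mm by 190 mm) begins 47 mm behind the grasp point.
Start: joints at [86.07, 28.699, -24.465, 88.831, 12.651, 65.22, -12.049], TCP at [211.768, -614.536, 226.729] pointing down, gripper open.
Joint ranges: [-164.97, 164.97], [-17.58, 116.51], [-87.97, 89.64], [11.32, 138.91], [-80.73, 260.73], [10.89, 115.49], [-147.41, 147.41]. Speed limits (degrees/s): [147.25, 147.25, 180, 180, 180, 180, 180].

## Interface

Orientations are given as a 3x3 rotation matrix whose columns are the frame's x, y, z axes.
In Python, from rig import robot, grab_frame, get_calibration gives the robot as it stands.
- The arm moves only by the shell command python3 -m creep 'ROWS' [OPENING] [FORCE]. ROWS is text: rows parted by semicolons, each of 6 numbers parted by spaces: the shift along the tool's x, y, z in mm, then the turn, a rotation vector about the tool's x, y, z in degrees. A call has 1 to 10 rows; each row shifts and turns the commanded pose from where the row before left it, along the tool's axes as they then stand; what a row does not reach is not made up. A row lasts 1/10 s, in which the tool goes at most 50 mm and 8.59 degrees, less where a joint would pass 70% of its speed; a pose out of reach is approached as far as the arm can. A call with a gripper value outside its range is refused whole. OPENING is the finger opening in mm, from 0 to 91.8, set as the call begins (- or left out, the last holds). The fingers move at their own pace and stop on an object; FORCE is the grip in N (left out, the last holds). Time passes only in rows, so rows that do not move let the fingers close. It gives the time, the measured TCP pose, the force, the opening and the grip force at its end, in the units of the state.
- robot.read_state(): the state, without advancing time (a new reading comes with each control period).
- grab_frame(name): name is "side" or "top"; returns (picture, depth): 480x640x3 uint8, red, green, blue; 480x640 float32, mm along the optical axis (not along the pixel's ray), 0 where there is no reading.
- get_calibration(name): a dict with "intrinsics" (3x3 intrinsics, pixels), "R" (3x3) and "t" (3): a world point X has camera coordinates R X + t. Camera axes: x right, y down, z forward; pixel columns grow to the right and rows downward; lengths in mm; the calibration is good to about 2 mm. A picture is of the moment at which its call begins. get_calibration takes no time and is no camera call.
- robot.sign_off(): hands the job in; it is judged then, once.
The state is a dict: "clock": time; "qpos": joint angles; "dq": joint speeds; "tau": joint torques, N m; "eef_pos": TCP position; "orientation": TCP orientation; "force": force on the tool from outside, world axes, zero at the start; "torque": the same for the moment, N m; "finger_gap": finger opening in mm; "grip_force": force on a finger pad.
Only numpy, scipy, OpenCV 4.12 (cv2) and the standard library are available. Lean on these libraries where they do the work, as an engineer would, in place of code of your own. Each camera call takes 0.05 s, during which the arm holds its last target. There are 200 camera calls.

## Task

We are about to pencil a sloping cut on the knotty stud: take the blue dial angle gauge off the joist offcut by its grip and set its base level across the rounded crown of the stud, dial parallel to the stud's sawn face. Then rock it on the crown until the swinging pointer settles on the orange mark, and finish still holding it there, its base resting lightly on the crown. Do not shove the stud along or disturb anything else on the bench.

Things in the scene. Friction and masses are not known exactly. Their poses are not given: they have to be found in the camera images.
- gauge: Blue dial angle gauge, about 0.24 kg, standing upright on the joist offcut. Origin: middle of the base's flat underside; x out of the dial, y along the base, z up. Aluminium base bar 30 (x) x 110 (y) x 14 (z) mm; round body 94 mm across, 24 mm thick, its centre 68 mm up; white dial on the +x face, a black tick every 10 degrees.
- grip (a point): Middle of the gauge's black rubber grip, 128 mm above the base's underside. The grip is 24 mm thick (gauge x: squeeze it across this), 34 mm wide (y) and reaches from 109 to 147 mm above the underside.
- pointer (a joint): Angle (rad) of the black pointer that hangs from the dial's centre, swings freely under gravity and settles in about 1 s; about the gauge's +x, 0 when it points square at the base. At rest it is minus the gauge's roll about its x: rolling the gauge by +a about its own +x (+y end of the base up, grip leaning to -y) brings it to -a.
- index (a joint): Angle (rad) of the orange mark on the dial's rim, measured like the pointer's; set beforehand between -0.40 and -0.19 (on the -y side of the base's square line) and stiff. The pointer is on the mark when the two angles are equal.
- pointer_tip (a point): Tip of the black pointer, 34.5 mm from the dial's centre.
- index_tip (a point): Inner point of the orange mark, where the pointer's tip lies when it is on the mark (34.5 mm from the dial's centre).
- stud: Knotty stud: loose block of pale wood, 50 mm wide (x, between two sawn faces), 200 mm long (y), about 0.65 kg. Origin: centre of its underside; z up. Uneven upper edge: a shoulder at each end (70 mm high at +y, 64 mm at -y, bark a few mm above) and between them a rounded crown 98 mm high over a dark knot: a ridge along x of 30 mm radius whose flanks run off at 38 degrees.
- crown (a point): Top of the stud's crown: mid width, 98 mm above the stud's underside, 12 mm to +y of its middle. The axis of the 30 mm rounding lies 30 mm below it, along the stud's x.
- offcut: Joist offcut lying flat, plain wood, 95 (x) x 190 (y) x 45 (z) mm, 0.45 kg, loose. Origin: centre of its underside.
- bowl: Bystander: turned wooden bowl, 116 mm across, 45 mm high. Origin: centre of its underside.
- paint_jar: Bystander: small glass jar with a blue band and black lid, 52 mm across, 62 mm high. Origin: centre of its underside.
- brush: Bystander: flat brush with a wooden handle, about 200 mm long, lying on the bench on the robot side of the work. Origin: its underside, near the middle.
- tray: Bystander: round dark wooden candle tray, 170 mm across, 21 mm high with its white and red candles. Origin: centre of its underside.
There are look-alikes about, which are no part of the job. What is meant by the gauge is not green, and is the smaller of those in its own colour.

How it is judged (in metres and radians):
On the way, in this order (a step that is already met when the one before it is completed fails the run):
1. the gauge is held in the gripper, lifted clear of the offcut (contact force between the fingers and gauge above 1 N and contact force between gauge and offcut below 0.05 N and height (world z) of gauge above 0.065 m), for 0.2 s.
2. the gauge's base is set level (within 6 degrees) on the stud's crown (contact force between gauge and stud above 0.3 N and angle between gauge's own z axis and vertical below 0.105 rad and z of crown in the frame of gauge between -0.007 and 0.005 m and y of crown in the frame of gauge between -0.05 and 0.05 m), for 0.2 s.
At the end, for the whole second after the job is handed in: The fingers hold the gauge; its base rests on the stud's crown (0.3 to 20 N, crown within the base's length) and touches no offcut; dial parallel to the stud's sawn face within 11 degrees; pointer at rest (under 0.3 rad/s), its tip within 3 mm of the orange mark (all of step 1 and distance between pointer_tip and index_tip below 0.003 m and velocity of joint pointer between -0.3 and 0.3 rad/s and contact force between gauge and stud between 0.3 and 20 N and z of crown in the frame of gauge between -0.008 and 0.005 m and y of crown in the frame of gauge between -0.05 and 0.05 m and angle between the x axis of gauge and the x axis of stud, either way round below 0.2 rad); the arm keeps its last pose, push and grip.
It fails at once if the stud is shoved more than 25 mm (distance of stud from where it was at the start of the episode above 0.025 m).
It fails at once if the gauge is jammed onto the stud with more than 45 N (contact force between gauge and stud above 45 N).
It fails at once if the offcut or a bystander is moved more than 30 mm (distance of any of offcut, bowl, paint_jar, brush, tray from where it was at the start of the episode above 0.03 m).
It also fails if it takes over 54 s, if anything falls off the work surface, if the arm or the gripper's body presses on something with over 40 N, if the wrist force passes 120 N, or if a joint passes its speed limit or range.

## Working session

There is one attempt and no reset: what is moved stays moved. The work goes in short steps, Python scripts to look and compute and a shell command to move; the robot and the scene stay as the last step left them, time stands still between calls to the robot, and variables do not carry over. Pictures are saved under pics/ and viewed, at most 10 in all, crops included, and the job is handed in when it is done.

```bash
mkdir -p pics; ls
python3 - <<'E'
from rig import robot, grab_frame, get_calibration
import cv2,numpy as np
for n in("side","top"):
    im,d=grab_frame(n); np.savez(f"pics/{n}0.npz",im=im,d=d); cv2.imwrite(f"pics/{n}0.png",im[:,:,::-1])
    c=get_calibration(n); print(n,c["intrinsics"],c["R"],c["t"])
s=robot.read_state(); print(s)
E
```

```text
pics
side [[607.32315862   0.         322.93448631]
 [  0.         607.32315862 243.05168726]
 [  0.           0.           1.        ]] [[-0.72953089 -0.68394045 -0.0031845 ]
 [-0.34979232  0.37710193 -0.85757767]
 [ 0.58773294 -0.62451549 -0.51434462]] [ 331.86270937  349.04235798 1003.28780006]
top [[614.88451388   0.         328.41090513]
 [  0.         614.88451388 233.75597116]
 [  0.           0.           1.        ]] [[ 0.0103934  -0.99992755  0.00607219]
 [-0.9978062  -0.01076802 -0.06532099]
 [ 0.06538164 -0.00537996 -0.99784583]] [-152.20517697  587.60587029 1274.17090858]
{'clock': 0.1, 'qpos': array([ 86.07126344,  28.7505399 , -24.45425821,  88.88327694,
        12.6520388 ,  65.22105432, -12.04806965]), 'dq': array([ 0.02420093, -0.0850173 , -0.13860285, -0.13607814, -0.12267871,
        0.04232601,  0.04811714]), 'tau': array([-1.09293032e-02, -5.67869532e+01, -5.83863840e+00, -2.79913187e+01,
       -6.90780510e-02,  2.40722322e-02,  5.19461969e-05]), 'eef_pos': array([ 211.46931392, -613.98139382,  225.7750466 ]), 'orientation': array([[ 9.45444682e-01,  3.25782253e-01, -5.25774019e-04],
       [ 3.25782672e-01, -9.45443175e-01,  1.68926297e-03],
       [ 5.32424383e-05, -1.76839276e-03, -9.99998435e-01]]), 'force': array([ 0.54173327, -0.71008909,  0.31839053]), 'torque': array([ 0.02227367,  0.00544678, -0.04211553]), 'grip_force': 0.0, 'finger_gap': 91.36280260567456}
```

View pics/side0.png

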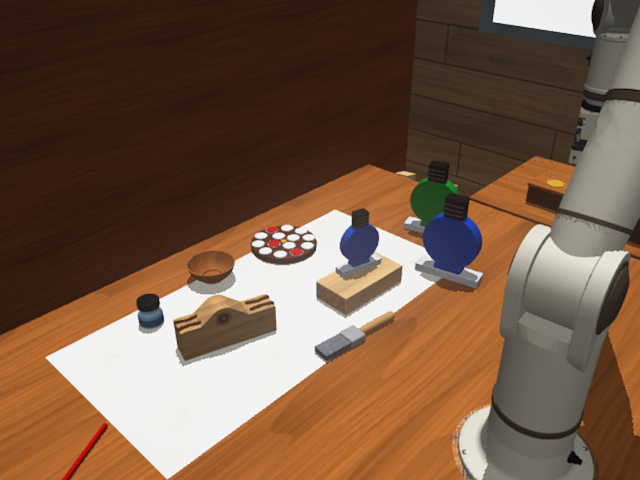

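View pics/top0.png

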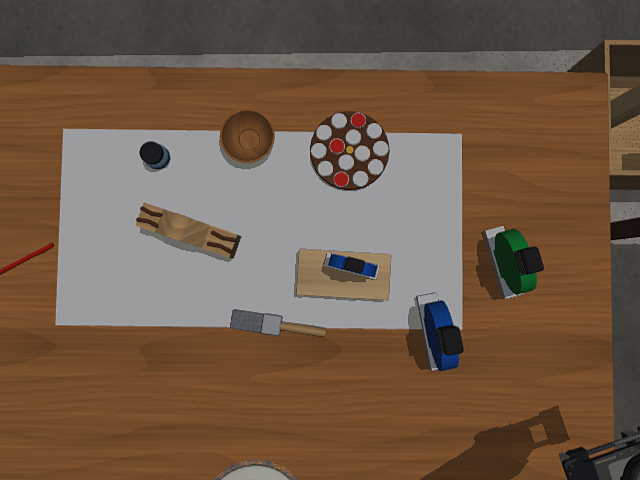

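The side view shows the candidates: small blue gauge on the offcut (360,243), larger blue gauge (452,240), and green gauge (435,200). In the top view they are at (352,265), (440,335) and (515,262). I choose the small blue one on the offcut. The stud is at side (225,325), top (188,231), with its crown near (180,228). No dial is visible, so the chosen gauge's dial appears to face away from the side camera.

```bash
cat > h.py <<'E'
import numpy as np,cv2
from rig import robot, grab_frame, get_calibration
def cloud(n,d):
    c=get_calibration(n);K=np.array(c["intrinsics"]);R=np.array(c["R"]);t=np.array(c["t"])
    v,u=np.mgrid[:480,:640]
    P=np.stack([(u-K[0,2])/K[0,0]*d,(v-K[1,2])/K[1,1]*d,d],-1)
    P=(P-t)@R; P[d==0]=np.nan
    return P
def ld(n,k=0):
    f=np.load(f"pics/{n}{k}.npz");return f["im"],cloud(n,f["d"].astype(float))
def proj(n,X):
    c=get_calibration(n);x=np.array(c["R"])@X+c["t"];x=np.array(c["intrinsics"])@x;return x[:2]/x[2]
E
python3 - <<'E'
from h import *
im,P=ld("top")
def rect(m,name):
    q=P[m]; r=cv2.minAreaRect(q[:,:2].astype(np.float32)); print(name,len(q),"rect",np.round(r[0],1),np.round(r[1],1),round(r[2],1),"z pct",np.round(np.percentile(q[:,2],[5,50,95]),1))
    return q
Z=P[...,2]
box=lambda a,b,c,d:(lambda m:(m.__setitem__((slice(b,d),slice(a,c)),True),m)[1])(np.zeros((480,640),bool))
g=box(310,240,395,295)
rect(g&(Z>180),"grip top")
rect(g&(Z>52)&(Z<66),"base")
rect(box(285,240,400,310)&(abs(Z-45)<6),"offcut top")
s=box(125,195,250,270)
rect(s&(Z>15),"stud")
q=rect(s&(Z>94),"crown")
for lo in range(50,105,4):
    m=s&(Z>lo)&(Z<lo+4)
    if m.sum()>5: rect(m,f"stud z{lo}")
for n,b in (("bowl",box(215,105,280,170)),("jar",box(135,138,175,172)),("brush",box(225,300,330,340)),("bigblue",box(410,285,470,375))):
    rect(b&(Z>8),n)
im2,P2=ld("side"); Z2=P2[...,2]
b=box(330,205,390,280)
rect(b&(Z2>175)&(Z2<210),"side grip")
rect(b&(im2[...,2]>im2[...,0].astype(int)+50),"side blue")
crop=im2[195:285,320:500]; 
c2=im[200:275,125:250]
cv2.imwrite("pics/c1.png",np.vstack([cv2.resize(crop,(760,380),interpolation=2),np.zeros((1,760,3),np.uint8)])[:,:,::-1])
E
```

```text
grip top 248 rect [ 523.2 -193. ] [34.1 24.5] 75.6 z pct [187.2 191.5 195.5]
base 179 rect [ 508.8 -191.6] [154.   68.8] 82.1 z pct [53.8 59.2 62.7]
offcut top 3394 rect [ 505.3 -177.6] [191.   94.9] 87.1 z pct [41.1 45.2 48.9]
stud 2557 rect [592.4 143. ] [205.3  51.1] 71.9 z pct [60.7 71.8 97.8]
crown 346 rect [595.5 152.4] [37.9 49.4] 71.7 z pct [ 94.3  96.8 101.1]
stud z54 9 rect [561.5  54. ] [13.1 47.6] 71.9 z pct [55.4 57.1 57.8]
stud z58 139 rect [570.7  76.4] [64.9 48.8] 72.2 z pct [58.9 61.  61.9]
stud z62 420 rect [592.1 141.9] [203.1  49.8] 71.5 z pct [62.3 64.1 65.9]
stud z66 466 rect [592.5 143.9] [203.6  49.5] 71.6 z pct [66.1 67.9 69.7]
stud z70 369 rect [591.7 142.6] [202.9  49.8] 71.4 z pct [70.2 71.8 73.8]
stud z74 199 rect [591.9 141.8] [198.2  49.5] 71.7 z pct [74.2 75.6 77.6]
stud z78 120 rect [599.3 165.9] [104.6  49.5] 70.1 z pct [78.2 79.8 81.5]
stud z82 125 rect [596.6 153.2] [71.4 49.5] 70.3 z pct [82.2 84.1 85.8]
stud z86 134 rect [595.7 152.4] [64.8 50.9] 73.3 z pct [86.2 87.7 89.7]
stud z90 165 rect [594.6 151.9] [50.3 49.5] 72.2 z pct [90.1 92.1 93.8]
stud z94 232 rect [595.5 152.4] [37.9 49.4] 71.7 z pct [94.2 96.1 97.9]
stud z98 108 rect [595.6 153.5] [28.9 48.8] 74.0 z pct [ 98.1  99.4 101.3]
stud z102 6 rect [602.  151.2] [17.6 38.1] 84.4 z pct [102.4 102.6 103.6]
bowl 2080 rect [790.5  29.1] [119.8 118.8] 88.4 z pct [ 9.5 24.7 46.4]
jar 631 rect [744.7 224.5] [50.9 66.8] 45.3 z pct [17.4 59.6 65.3]
brush 1401 rect [401.8 -43.7] [199.3  52.5] 80.7 z pct [12.6 18.1 22.9]
bigblue 2393 rect [ 388.9 -383.4] [108.1 159.8] 88.0 z pct [ 17.5 137.3 210. ]
side grip 183 rect [ 630.9 -212.2] [25.1 38.2] 16.5 z pct [nan nan nan]
side blue 154 rect [ 569.  -201.7] [59.6 93.6] 82.7 z pct [ -4.    1.3 188.9]
```

View pics/c1.png

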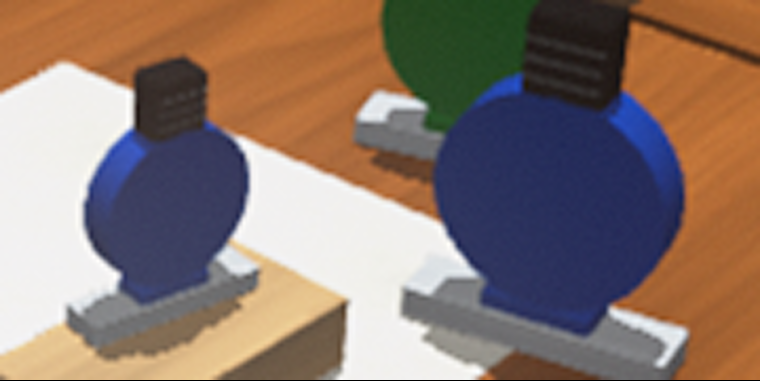

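The crop shows the small blue gauge on the offcut, back towards the side camera and dial away from it. Sizes and heights match the description. I'll lift first, since the larger gauge is about 210 mm tall, then travel.

```bash
python3 -m creep '0 0 -40 0 0 0;0 0 -40 0 0 0;40 -27 0 0 0 0;40 -27 0 0 0 0;40 -27 0 0 0 0;40 -27 0 0 0 0;40 -27 0 0 0 0;40 -27 0 0 0 0;40 -27 0 0 0 0;40 -27 0 0 0 0' 70 && python3 -m creep '40 -27 0 0 0 0;40 -27 0 0 0 0;32 -26 0 0 0 0;0 0 0 0 0 -8.1;0 0 0 0 0 -8.1;0 0 0 0 0 -8.1;0 0 0 0 0 -8.1;0 0 0 0 0 -8.1;0 0 0 0 0 -8.1;0 0 0 0 0 -8.1'
cat > st.py <<'E'
from h import *
import sys
s=robot.read_state();R=np.array(s["orientation"]);p=np.array(s["eef_pos"])
print(s["clock"],"q",np.round(s["qpos"],1),"p",np.round(p,1),"F",np.round(s["force"],1),"gap",round(s["finger_gap"],1),s["grip_force"])
print(np.round(R,3).tolist())
if len(sys.argv)>1:
    X=np.array(list(map(float,sys.argv[1].split(","))))
    print("tool shift",np.round(R.T@(X-p),1))
if len(sys.argv)>2: # yaw of tool y axis wanted (deg), tool down, then roll tilt about tool y
    a=np.radians(float(sys.argv[2]));y=np.array([np.cos(a),np.sin(a),0]);z=np.array([0,0,-1.]);x=np.cross(y,z)
    T=np.c_[x,y,z]
    print("turn",np.round(np.degrees(cv2.Rodrigues(R.T@T)[0].ravel()),1))
E
python3 st.py 523.2,-193,158 -14.4
```

```text
clock: 1.1
eef_pos: [444.5, -304.3, 306.6]
orientation: [[0.946, 0.326, -0.0], [0.326, -0.946, -0.0], [-0.0, 0.0, -1.0]]
force: [0.8, 0.2, 0.3]
finger_gap: 69.8
grip_force: 0.0
clock: 2.1
eef_pos: [523.4, -193.9, 306.3]
orientation: [[0.241, 0.971, -0.001], [0.971, -0.241, 0.0], [0.0, -0.001, -1.0]]
force: [-0.3, -0.3, -0.2]
finger_gap: 69.9
grip_force: 0.0
2.1 q [ 57.4  19.9 -50.2  96.1  16.   71.6 -10.1] p [ 523.4 -193.9  306.3] F [-0.3 -0.3 -0.2] gap 69.9 0.0
[[0.241, 0.971, -0.001], [0.971, -0.241, 0.0], [0.0, -0.001, -1.0]]
tool shift [  0.8  -0.3 148.3]
turn [-0.  -0.   0.4]
```

```bash
python3 -m creep '0.5 0 40 0 0 0;0 0 40 0 0 0;0 0 30 0 0 0;0 0 20 0 0 0;0 0 18 0 0 0;0 0 0 0 0 0' && python3 -m creep '0 0 0 0 0 0;0 0 0 0 0 0;0 0 0 0 0 0;0 0 0 0 0 0;0 0 0 0 0 0;0 0 0 0 0 0;0 0 0 0 0 0' 18 30; python3 st.py
```

```text
clock: 2.7
eef_pos: [521.6, -193.0, 155.9]
orientation: [[0.247, 0.969, -0.005], [0.969, -0.247, 0.002], [0.001, -0.006, -1.0]]
force: [0.0, -0.1, 0.3]
finger_gap: 70.0
grip_force: 0.0
clock: 3.4
eef_pos: [523.8, -193.5, 158.9]
orientation: [[0.247, 0.969, -0.0], [0.969, -0.247, -0.0], [-0.0, -0.0, -1.0]]
force: [-1.5, -0.4, 1.2]
finger_gap: 23.7
grip_force: 30.0
3.4 q [ 52.8  28.9 -45.4 105.3  24.5  56.1 -17.4] p [ 523.8 -193.5  158.9] F [-1.5 -0.4  1.2] gap 23.7 29.952569684246555
[[0.247, 0.969, -0.0], [0.969, -0.247, -0.0], [-0.0, -0.0, -1.0]]
```

```bash
python3 -m creep '0 0 0 0 0 0;0 0 -10 0 0 0;0 0 -20 0 0 0;0 0 -30 0 0 0;0 0 -40 0 0 0;0 0 -40 0 0 0;0 0 -40 0 0 0;0 0 -30 0 0 0;0 0 0 0 0 0;0 0 0 0 0 0' 18 45; python3 st.py 450,0,400
```

```text
clock: 4.4
eef_pos: [523.8, -193.3, 369.1]
orientation: [[0.247, 0.969, 0.001], [0.969, -0.247, -0.001], [-0.001, 0.001, -1.0]]
force: [-0.1, 0.9, -2.1]
finger_gap: 23.5
grip_force: 44.9
4.4 q [ 58.4  17.3 -51.3  90.8  13.7  78.5  -8.6] p [ 523.8 -193.3  369.1] F [-0.1  0.9 -2.1] gap 23.5 44.948808629997075
[[0.247, 0.969, 0.001], [0.969, -0.247, -0.001], [-0.001, 0.001, -1.0]]
tool shift [ 169.1 -119.2  -31.1]
```

```bash
python3 -m creep '35 -24 -6 0 0 0;35 -24 -6 0 0 0;35 -24 -6 0 0 0;35 -24 -6 0 0 0;29 -23 -6 0 0 0;0 0 0 0 0 -8;0 0 0 0 0 -8;0 0 0 0 0 -8;0 0 0 0 0 -8;0 0 0 0 0 -8' && python3 -m creep '0 0 0 0 0 -8;0 0 0 0 0 -8;0 0 0 0 0 -8;0 0 0 0 0 -8;0 0 0 0 0 -8;0 0 0 0 0 -8;0 0 0 0 0 -8;0 0 0 0 0 -8;0 0 0 0 0 0' ; python3 st.py
```

```text
clock: 5.4
eef_pos: [449.0, -0.4, 396.9]
orientation: [[-0.439, 0.898, -0.003], [0.898, 0.439, 0.001], [0.002, -0.003, -1.0]]
force: [-0.2, 0.8, -3.0]
finger_gap: 23.6
grip_force: 44.9
clock: 6.3
eef_pos: [449.2, -0.5, 397.1]
orientation: [[-1.0, 0.004, -0.003], [0.004, 1.0, 0.001], [0.003, 0.001, -1.0]]
force: [0.4, 0.2, -3.1]
finger_gap: 23.8
grip_force: 44.9
6.3 q [ 5.610e+01  1.000e-01 -5.870e+01  1.011e+02  1.000e-01  7.900e+01
  8.720e+01] p [449.2  -0.5 397.1] F [ 0.4  0.2 -3.1] gap 23.8 44.947068728506565
[[-1.0, 0.004, -0.003], [0.004, 1.0, 0.001], [0.003, 0.001, -1.0]]
```

```bash
python3 -m creep '0 0 0 0 0 -8;0 0 0 0 0 -8;0 0 0 0 0 -8;0 0 0 0 0 -8;0 0 0 0 0 -8;0 0 0 0 0 0;0 0 0 0 0 0;0 0 0 0 0 0;0 0 0 0 0 0;0 0 0 0 0 0' >/dev/null&& python3 -m creep '0 0 0 0 0 0;0 0 0 0 0 0;0 0 0 0 0 0;0 0 0 0 0 0;0 0 0 0 0 0;0 0 0 0 0 0'; python3 st.py
cat > dial.py <<'E'
from h import *
import sys
k=sys.argv[1]
im,d=grab_frame("side");np.savez(f"pics/side{k}.npz",im=im,d=d)
s=robot.read_state();R=np.array(s["orientation"]);p=np.array(s["eef_pos"])
c=p-R[:,2]*(19+60)*-1+0  # dial centre: 60mm below grasp point (128-68)
c=p+R[:,2]*(60-19)
gx=R[:,1];gz=-R[:,2];gy=np.cross(gz,gx)
c=c+gx*12
ctr=proj("side",c);print("dial centre px (nominal)",ctr)
# rectify by the plane homography: 10 px per mm on the dial plane
S=5;H=110
src=[];dst=[]
for a,b in((-50,-75),(50,-75),(50,75),(-50,75)):
    src.append(proj("side",c+gy*a+gz*b));dst.append((250+a*S,300-b*S))
M=cv2.getPerspectiveTransform(np.float32(src),np.float32(dst))
w=cv2.warpPerspective(im,M,(500,600),flags=cv2.INTER_CUBIC)
cv2.imwrite(f"pics/dial{k}.png",w[:,:,::-1])
x=w.astype(int)
o=(x[...,0]>150)&(x[...,0]-x[...,2]>90)&(x[...,1]-x[...,2]>20)
wh=cv2.morphologyEx(((x.min(2)>130)).astype(np.uint8),cv2.MORPH_CLOSE,np.ones((55,55)))
wh[430:]=0
(cs,_)=cv2.findContours(wh,0,1);cc=max(cs,key=cv2.contourArea)
e=cv2.fitEllipse(cc);print("white",e)
E
python3 dial.py 1
```

```text
clock: 7.9
eef_pos: [450.3, -0.3, 398.8]
orientation: [[-0.769, -0.639, 0.0], [-0.639, 0.769, -0.0], [-0.0, -0.0, -1.0]]
force: [0.5, -0.3, -2.5]
finger_gap: 23.9
grip_force: 44.9
7.9 q [ 5.620e+01  1.000e-01 -5.870e+01  1.009e+02  1.000e-01  7.900e+01
  1.272e+02] p [ 4.503e+02 -3.000e-01  3.988e+02] F [ 0.5 -0.3 -2.5] gap 23.9 44.948888663202524
[[-0.769, -0.639, 0.0], [-0.639, 0.769, -0.0], [-0.0, -0.0, -1.0]]
dial centre px (nominal) [323.9157555  181.28350208]Traceback (most recent call last):
  File "dial.py", line 23, in <module>
    (cs,_)=cv2.findContours(wh,0,1);cc=max(cs,key=cv2.contourArea)
                                       ~~~^^^^^^^^^^^^^^^^^^^^^^^^
ValueError: max() iterable argument is empty
```

View pics/dial1.png

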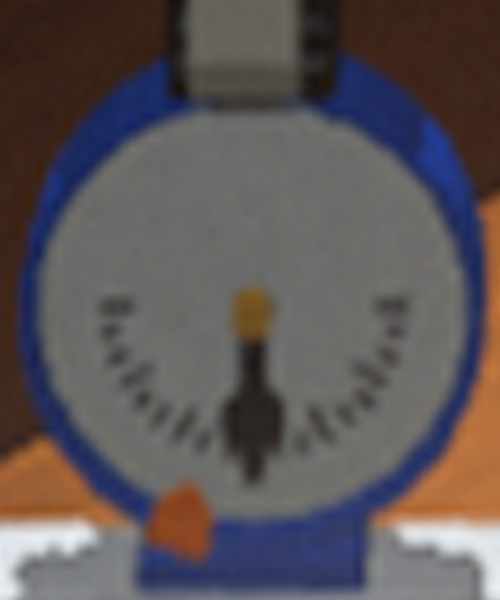

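The dial view shows the hub at (252,312), the pointer tip at (253,485) pointing square at the base, and the inner tip of the orange mark at about (188,480). That puts the mark on the −y side at about 20.5°. I'll rehearse that roll in the air.

```bash
python3 -m creep '0 0 0 0 5.1 0;0 0 0 0 5.1 0;0 0 0 0 5.1 0;0 0 0 0 5.1 0;0 0 0 0 0 0;0 0 0 0 0 0;0 0 0 0 0 0;0 0 0 0 0 0;0 0 0 0 0 0;0 0 0 0 0 0' >/dev/null&& python3 -m creep '0 0 0 0 0 0;0 0 0 0 0 0;0 0 0 0 0 0;0 0 0 0 0 0;0 0 0 0 0 0;0 0 0 0 0 0'; sed -i '/^wh=/,$d' dial.py; python3 dial.py 2
```

```text
clock: 9.55
eef_pos: [450.3, -0.3, 398.7]
orientation: [[-0.721, -0.639, -0.268], [-0.599, 0.769, -0.223], [0.349, 0.0, -0.937]]
force: [0.1, 0.2, -2.9]
finger_gap: 23.6
grip_force: 45.0
dial centre px (nominal) [331.973457   180.17237254]
```

View pics/dial2.png

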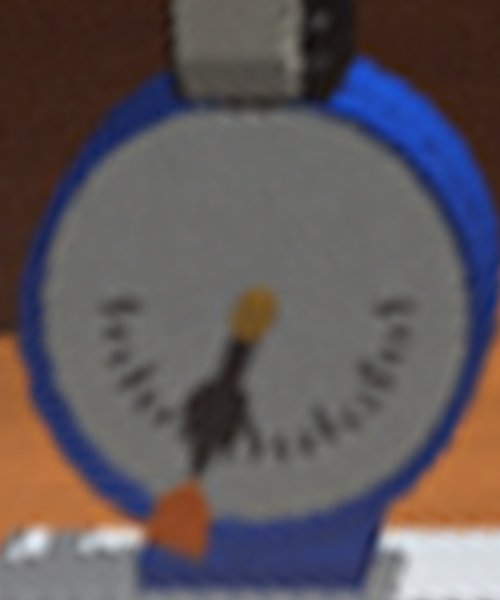

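The rehearsal shows the pointer tip (193,478) on the tip of the orange mark (188,480), so a 20.4° roll is right. Next I level it and turn it to the stud's heading.

```bash
python3 -m creep '0 0 0 0 -5.1 0;0 0 0 0 -5.1 0;0 0 0 0 -5.1 0;0 0 0 0 -5.1 0;0 0 0 0 0 8;0 0 0 0 0 8;0 0 0 0 0 8;0 0 0 0 0 8;0 0 0 0 0 8;0 0 0 0 0 8' >/dev/null&& python3 -m creep '0 0 0 0 0 8;0 0 0 0 0 8;0 0 0 0 0 8;0 0 0 0 0 8;0 0 0 0 0 8;0 0 0 0 0 8;0 0 0 0 0 8;0 0 0 0 0 8;0 0 0 0 0 8;0 0 0 0 0 8'>/dev/null && python3 -m creep '0 0 0 0 0 8;0 0 0 0 0 8;0 0 0 0 0 4;0 0 0 0 0 0;0 0 0 0 0 0';python3 st.py 595.8,153.5,240 -18.2
```

```text
clock: 12.1
eef_pos: [450.0, -0.2, 398.7]
orientation: [[0.311, 0.95, -0.0], [0.95, -0.311, -0.0], [-0.0, -0.0, -1.0]]
force: [0.5, 0.2, -2.8]
finger_gap: 23.6
grip_force: 45.0
12.1 q [ 60.9   0.2 -63.5 100.9   0.2  79.  -20.8] p [ 4.500e+02 -2.000e-01  3.987e+02] F [ 0.5  0.2 -2.8] gap 23.6 44.99991612508893
[[0.311, 0.95, -0.0], [0.95, -0.311, -0.0], [-0.0, -0.0, -1.0]]
tool shift [191.5  90.7 158.6]
turn [-0.   0.   0.1]
```

```bash
python3 -m creep '38 18 0 0 0 0;38 18 0 0 0 0;38 18 0 0 0 0;38 18 0 0 0 0;39.5 18.7 0 0 0 0;0 0 40 0 0 0;0 0 40 0 0 0;0 0 40 0 0 0;0 0 26 0 0 0;0 0 12 0 0 0' >/dev/null; python3 -m creep '0 0 0 0 0 0;0 0 0 0 0 0;0 0 0 0 0 0';python3 st.py 595.8,153.5,212 -18.2
python3 - <<'E'
from h import *
for n in("side","top"):
    im,d=grab_frame(n);np.savez(f"pics/{n}3.npz",im=im,d=d)
    cv2.imwrite(f"pics/{n}3.png",im[:,:,::-1])
im,_=ld("side",3)
cv2.imwrite("pics/c3.png",cv2.resize(im[160:370,130:330],(762,800),interpolation=2)[:600,:,::-1])
E
```

```text
clock: 13.4
eef_pos: [597.6, 153.7, 242.8]
orientation: [[0.314, 0.949, 0.003], [0.949, -0.314, 0.001], [0.002, 0.003, -1.0]]
force: [0.4, 0.3, -2.5]
finger_gap: 23.7
grip_force: 45.0
13.4 q [ 23.8  34.2 -58.8  92.3  30.6  70.9 -59.1] p [597.6 153.7 242.8] F [ 0.4  0.3 -2.5] gap 23.7 44.98779986053705
[[0.314, 0.949, 0.003], [0.949, -0.314, 0.001], [0.002, 0.003, -1.0]]
tool shift [-0.8 -1.8 30.8]
turn [ 0.2 -0.1 -0.1]
```

View pics/c3.png

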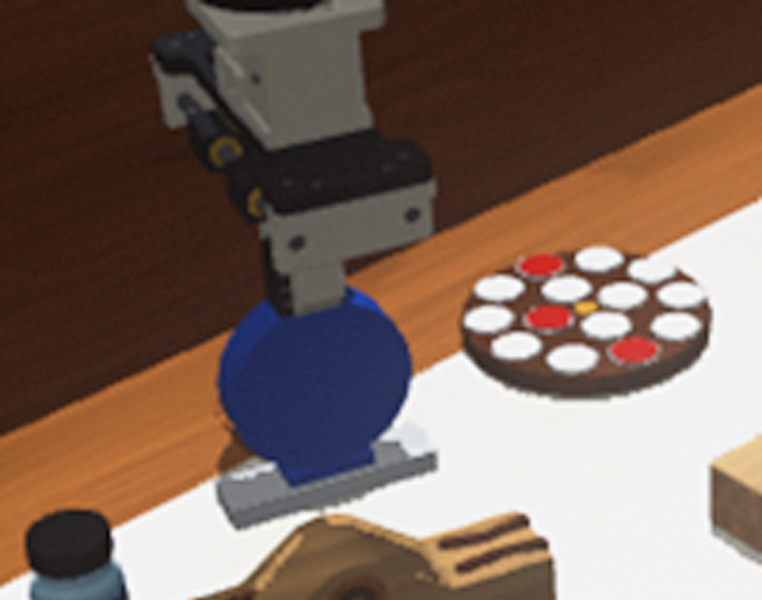

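The gauge hangs level and parallel over the crown, with its base at crop (225–435, 450–525) and the crown apex at (330,518). Now I lower it, slowly at the end.

```bash
python3 -m creep '0 0 8 0 0 0;0 0 8 0 0 0;0 0 6 0 0 0;0 0 3 0 0 0;0 0 0 0 0 0;0 0 0 0 0 0'|grep -E 'pos|force:'; for i in 1 2 3 4; do python3 -m creep '0 0 1 0 0 0;0 0 0 0 0 0;0 0 0 0 0 0'|grep -E 'pos|force:'|grep -v grip; done
```

```text
eef_pos: [596.5, 153.2, 215.7]
force: [-0.1, 0.3, -2.8]
grip_force: 45.0
eef_pos: [596.6, 153.1, 214.9]
force: [0.0, 0.2, -2.6]
eef_pos: [596.5, 153.0, 213.7]
force: [0.7, -0.2, -2.7]
eef_pos: [596.4, 153.0, 212.7]
force: [-0.2, 0.9, -1.9]
eef_pos: [596.6, 153.1, 211.9]
force: [-0.0, -0.2, -0.6]
```

```bash
for i in 1 2 ; do python3 -m creep '0 0 0.7 0 0 0;0 0 0 0 0 0;0 0 0 0 0 0;0 0 0 0 0 0'|grep -E 'pos|force:'|grep -v grip; done; python3 st.py
```

```text
eef_pos: [596.7, 153.2, 211.9]
force: [-2.0, -1.6, 5.2]
eef_pos: [596.8, 153.3, 211.8]
force: [-2.8, -1.0, 10.4]
16.1 q [ 23.1  35.8 -57.6  94.2  32.2  68.1 -60.3] p [596.8 153.3 211.8] F [-2.8 -1.  10.4] gap 23.9 44.996015299111605
[[0.314, 0.949, 0.001], [0.949, -0.314, -0.0], [0.0, 0.001, -1.0]]
```

Level contact is made at about 10 N. I'll ease off slightly and rock it by rolling about the moving contact line.

```bash
python3 -m creep '0 0 -0.7 0 0 0;0 0 0 0 0 0;-6.8 0 0.15 0 3.4 0;-6.8 0 0.05 0 3.4 0;0 0 0 0 0 0;0 0 0 0 0 0'|grep -E 'pos|force:'; python3 -m creep '-6.8 0 -0.05 0 3.4 0;-6.8 0 -0.15 0 3.4 0;0 0 0 0 0 0;0 0 0 0 0 0'|grep -E 'pos|force:'; python3 st.py
```

```text
eef_pos: [592.8, 139.1, 210.9]
force: [-0.9, -1.0, 6.4]
grip_force: 45.0
eef_pos: [588.3, 126.2, 208.6]
force: [-0.8, -2.7, 5.6]
grip_force: 45.0
17.1 q [ 40.3  35.  -65.3 102.4  25.3  55.1 -49.9] p [588.3 126.2 208.6] F [-0.8 -2.7  5.6] gap 23.8 44.95058789849281
[[0.306, 0.949, 0.074], [0.923, -0.315, 0.222], [0.234, 0.0, -0.972]]
```

```bash
python3 -m creep '-6.8 0 -0.25 0 3.4 0;-6.8 0 -0.4 0 3.4 0;0 0 0 0 0 0;0 0 0 0 0 0;0 0 0 0 0 0;0 0 0 0 0 0'>/dev/null; python3 st.py
python3 - <<'E'
from h import *
for n in("side","top"):
    im,d=grab_frame(n);np.savez(f"pics/{n}4.npz",im=im,d=d)
im,P=ld("side",4)
cv2.imwrite("pics/c4.png",cv2.resize(im[200:370,130:330],(700,595),interpolation=2)[:,:,::-1])
it,Pt=ld("top",4);Z=Pt[...,2];m=np.zeros((480,640),bool);m[195:270,125:250]=1
for a,b in((66,70),(70,74)):
    q=Pt[m&(Z>a)&(Z<b)];print(cv2.minAreaRect(q[:,:2].astype(np.float32)))
E
```

```text
17.7 q [ 48.7  36.9 -69.4 105.7  22.4  49.9 -44.1] p [583.9 113.7 205.2] F [-1.  -5.4  3.5] gap 23.7 44.95980170555413
[[0.294, 0.95, 0.109], [0.891, -0.314, 0.328], [0.346, 0.001, -0.938]]
((617.5947875976562, 218.26693725585938), (46.04998016357422, 49.35398483276367), 70.90184783935547)
((615.9754028320312, 215.44461059570312), (48.94929885864258, 49.701446533203125), 72.23875427246094)
```

View pics/c4.png

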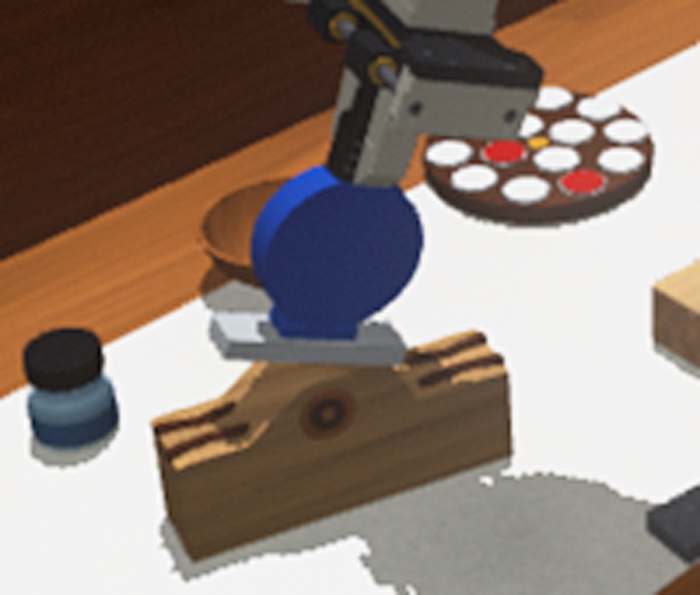

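Run:
```python
from h import *
s=robot.read_state();R=np.array(s["orientation"]);p=np.array(s["eef_pos"])
def uv(gx,gy,gz):
    return proj("side",p+R@np.array([gy,gx,113.9-gz]))
A=[uv(-15,a,b) for a,b in((-55,0),(55,0),(55,14),(-55,14))]
ang=lambda a,b:np.degrees(np.arctan2(b[1]-a[1],b[0]-a[0]))
print("pred corners",np.round(A,1),"crop",np.round((np.array(A)-[130,200])*3.5),"bottom angle",ang(A[1],A[0]))
im,P=ld("side",4);x=im.astype(int)
m=(x.max(2)-x.min(2)<25)&(x.mean(2)>80)&(x.mean(2)<175)
m=m.astype(np.uint8);k=np.zeros_like(m);k[288:310,188:250]=1;m&=k
# bottom edge: last grey row by column
pts=[]
for u in range(200,240):
    r=np.flatnonzero(m[:,u])
    if len(r):pts.append((u,r.max()))
pts=np.array(pts,float);l=cv2.fitLine(pts.astype(np.float32),cv2.DIST_HUBER,0,.01,.01).ravel()
print("obs bottom angle",np.degrees(np.arctan2(l[1],l[0])),"at u=220 v",l[3]+(220-l[2])*l[1]/l[0], "pred v",np.interp(220,[A[1][0],A[0][0]],[A[1][1],A[0][1]]))
# sensitivity: tilt by 1 deg
th=np.radians(1);c=np.array([0,0,-19.]);D=cv2.Rodrigues(np.array([0,th,0]))[0]
B=[proj("side",p+R@(D@(np.array([a,-15,113.9])-[0,0,-19])+[0,0,-19])) for a in(-55,55)]
print("angle with +1deg roll",ang(B[1],B[0]))
# stud movement: far left/lower image silhouettes
i0,P0=ld("side",0)
g0=cv2.cvtColor(i0[300:365,170:285],cv2.COLOR_RGB2GRAY).astype(np.float32);g1=cv2.cvtColor(im[300:365,170:285],cv2.COLOR_RGB2GRAY).astype(np.float32)
print("stud image shift px",cv2.phaseCorrelate(g0,g1))
```

```text
pred corners [[246.7 304. ]
 [195.4 303.6]
 [197.1 297.4]
 [248.5 298.1]] crop [[408. 364.]
 [229. 363.]
 [235. 341.]
 [415. 343.]] bottom angle 0.4447942839627158
obs bottom angle 3.181298 at u=220 v 303.0722 pred v 303.82485112374735
angle with +1deg roll 1.382470886367936
stud image shift px ((-0.04115210433274541, 0.10033046010035207), 0.8232223950050496)
```

```bash
cat > tilt.py <<'E'
from h import *
ang=lambda a,b:np.degrees(np.arctan2(b[1]-a[1],b[0]-a[0]))
def meas(k,R,p):
    im,_=ld("side",k);g=im.astype(np.float32)
    pr=lambda gy,gz:proj("side",p+R@np.array([gy,-15,113.9-gz]))
    for name,z in(("bottom",0),("top",14)):
        pts=[]
        for gy in np.linspace(-45,45,46):
            if name=="top" and abs(gy)<34: continue
            c=pr(gy,z);n=pr(gy,z-1)-pr(gy,z+1);n/=np.linalg.norm(n)
            t=np.arange(-3.5,3.6,.1);q=c+t[:,None]*n
            v=cv2.remap(g,q[:,0].astype(np.float32)[None],q[:,1].astype(np.float32)[None],cv2.INTER_LINEAR)[0]
            s=(v[...,2]-0.6*v[...,0]) if name=="bottom" else v.mean(1)
            s=cv2.GaussianBlur(s[None],(1,1),0)[0];d=np.abs(np.gradient(np.convolve(s,np.ones(8)/8,"same")))[8:-8]
            pts.append(c+t[8:-8][d.argmax()]*n)
        l=cv2.fitLine(np.float32(pts),cv2.DIST_HUBER,0,.01,.01).ravel()
        a=np.degrees(np.arctan2(l[1],l[0])) ; a=(a+90)%180-90
        b=pr(55,z);e=pr(-55,z);off=np.mean([(l[3]+(u-l[2])*l[1]/l[0])-v for u,v in(b,e)])
        print(k,name,"obs-pred angle %.2f"%(a-ang(b,e)),"offset px %.2f"%off)
E
python3 - <<'E'
from tilt import *
meas(3,np.array([[0.314,0.949,0.003],[0.949,-0.314,0.001],[0.002,0.003,-1.0]]),np.array([597.6,153.7,242.8]))
s=robot.read_state();meas(4,np.array(s["orientation"]),np.array(s["eef_pos"]))
for k,(a,b,c,d) in ((3,(175,270,250,305)),(4,(180,280,255,315))):
    pass
i3=ld("side",3)[0][265:315,180:255];i4=ld("side",4)[0][275:325,185:260]
cv2.imwrite("pics/c5.png",np.hstack([cv2.resize(i,(390,260),interpolation=0) for i in(i3,i4)])[:,:,::-1])
E
```

```text
3 bottom obs-pred angle -3.95 offset px 0.76
3 top obs-pred angle -1.47 offset px -0.09
4 bottom obs-pred angle 0.93 offset px -0.18
4 top obs-pred angle -1.90 offset px -0.48
```

View pics/c5.png

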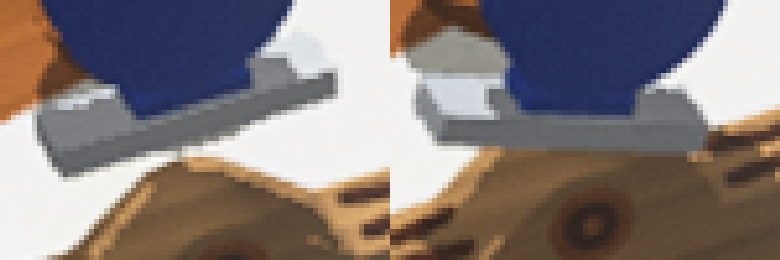

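The base corners match the no-slip prediction to about 1 px, so the roll is about 21° against the 20.4° needed, well inside the tolerance of about 5°. The stud has not moved. I'll let it settle and then hand in.

```bash
python3 -m creep '0 0 0 0 0 0;0 0 0 0 0 0;0 0 0 0 0 0;0 0 0 0 0 0;0 0 0 0 0 0;0 0 0 0 0 0;0 0 0 0 0 0;0 0 0 0 0 0;0 0 0 0 0 0;0 0 0 0 0 0' && python3 -c "
from rig import robot
print(robot.sign_off())"
```

```text
clock: 18.8
eef_pos: [583.9, 113.8, 205.2]
orientation: [[0.294, 0.95, 0.109], [0.891, -0.313, 0.328], [0.346, 0.001, -0.938]]
force: [-1.5, -5.6, 3.8]
finger_gap: 23.9
grip_force: 45.0
the job is handed in; nothing more can be done
None
```

I handed the job in with the gauge still held on the stud's crown at about 6–8 N, rolled about 20–21° to put the pointer on the orange mark; the dial faced away from the cameras there, so that roll comes from a rehearsal in view (20.4°), and the sign-off returned no verdict.

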